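# Sort the clock parts at the repair bench

### The job

Sort the five loose clock parts on the repair bench: both toothed wheels go into the empty round wooden tub, lying flat side by side with their pinions up; both smooth brass drums (spring barrels) go into the empty square card box, standing upright side by side; and the winding key goes flat into the empty oblong wooden tray. Set every part down gently on the floor of its container, never let one drop, and leave the black loupe and the little glass jar standing where they are.

Things in the scene. Friction and masses are not known exactly. Their poses are not given: they have to be found in the camera images.
- wheel_large: Large brass clock wheel lying flat: toothed disc 56 mm in diameter and 5 mm thick with four spokes, and a round steel pinion 14 mm in diameter standing up from its centre to 33 mm above the underside (a 5 mm thick pivot pin ends at 38 mm). Pick it up by the pinion. Origin: centre of the underside, z up. About 70 g, loose.
- wheel_small: Small brass clock wheel lying flat, the same shape: toothed disc 44 mm in diameter and 5 mm thick, steel pinion 12 mm in diameter up to 29 mm above the underside (pin to 34 mm). Origin: centre of the underside, z up. About 40 g, loose.
- barrel_large: Large spring barrel: a plain, smooth brass drum without teeth standing upright, 42 mm in diameter, 32 mm tall, flat cover with a dark 4 mm tall stub on top. Origin: centre of the underside, z up. About 220 g, loose.
- barrel_small: Small spring barrel: the same kind of drum, 32 mm in diameter, 28 mm tall, stub on top. Origin: centre of the underside, z up. About 120 g, loose.
- key: Brass clock winding key lying flat, 80 mm long along its x: round stem 12 mm in diameter (axis 6 mm above the underside) to x = +40 mm; at the -x end a butterfly bow of two round lobes side by side, x = -40 to -18 mm, 40 mm wide, 8 mm thick. Grip the bare stem, x = -15 to +40 mm. Origin: underside, below the stem axis, halfway along; z up. About 60 g, loose.
- round_tub: Low round empty wooden tub, place for the wheels: outside 138 mm in diameter and 22 mm tall, inside 130 mm in diameter, floor 4 mm thick, wall 4 mm. Fixed. Origin: centre of its underside (on the table), z up.
- square_box: Low square empty open box of brown card, place for the spring barrels: outside 124 x 124 mm and 26 mm tall, inside 116 x 116 mm, floor 4 mm thick, walls 4 mm, sides along its x and y. Fixed. Origin: centre of its underside, z up.
- key_tray: Low oblong empty wooden tray, place for the key: outside 138 mm (along its x) x 78 mm (y) and 14 mm tall, inside 130 x 70 mm, floor 4 mm thick, walls 4 mm. The 80 mm key fits only roughly lengthwise, either way round. Fixed. Origin: centre of its underside, z up.
- loupe: Bystander: black eyeglass loupe, a stubby cone standing narrow end down, 24 mm in diameter at the foot, 34 mm at the top, 30 mm tall. Loose, about 60 g. Origin: centre of its underside.
- jar: Bystander: small round glass jar with a grey metal cap, 32 mm in diameter, 42 mm tall. Loose, about 80 g. Origin: centre of its underside.
Not all that is in view belongs to the job. Leave any blue or turquoise look-alike of the barrel_small alone.

How it is judged:
By the outcome, as a careful person would: the job done as asked, in the order asked, and still so for the second after the job is handed in, with the robot touching nothing.
It also fails if it takes over 106 s, if anything falls off the work surface, if the arm or the gripper's body presses on something with over 40 N, if the wrist force passes 120 N, or if a joint passes its speed limit or range.

### The arm

A 6-joint arm with a two-finger parallel gripper is mounted at the origin on the work surface. World frame = base frame: x ahead of the robot, y to its left, z up, the work surface at z = 0. Lengths are in mm, angles in rad, forces in N, time in s.
With the tool pointing down it reaches from about 350 to 975 mm from the base axis. Payload 7.1 kg.
Tool frame: the origin (TCP) lies between the finger pads; the fingertips stand 14 mm ahead of it and the grasp point (between the pads) lies 5 mm behind it; z points along the fingers, y is the line along which they close (so a half turn about z gives the same grasp; the last joint's range is limited). The gripper opens to 88 mm and grips with 3 to 60 N. Pads are 20 mm wide; open, the fingers measure 115 mm over their backs; the gripper's body (75 mm by 178 mm) begins 61 mm behind the grasp point.
Start: joints at [-1.304, 0.423, 1.63, -0, 1.089, -0.019], TCP at [176.221, -599.625, 211.075] pointing down, gripper open.
Joint ranges: [-3, 3], [-0.9, 2.11], [0.09, 2.58], [-1.31, 4.45], [0.11, 2.69], [-2.54, 2.54]. Speed limits (rad/s): [2.39, 2.39, 3.01, 3.14, 3.14, 3.14].

### API

Orientations are given as a rotation vector (axis times angle).
In Python, from workcell import ctrl gives the robot as it stands. The module is installed in compiled form; this text tells all that it offers.
- The arm moves only by the tool servo_tool, never from a script. Its argument "plan" is a list of rows, each a list of 3 entries, a list of its own where there are three numbers: the closure, from 0 (fully open) to 1 (shut), then the shift along the world's x, y, z in mm, then the turn about the world's z in degrees. In form: [[hand, [x, y, z], yaw], ...]. A call has 1 to 10 rows; each row is the pose to reach, as a shift and turn from the pose commanded when the call began; what a row does not reach only later rows make up. A row lasts 1/12 s, in which the tool goes at most 41.7 mm and 7.16 degrees, less where a joint would pass 70% of its speed; a pose out of reach is approached as far as the arm can. A call with a gripper value outside its range is refused whole. The fingers move at their own pace and stop on an object; the grip force is fixed at half the most. Time passes only in rows, so rows that repeat a pose let the fingers close. It gives the time, the measured TCP pose, the force, the opening and the grip force at its end, in the units of the state.
- ctrl.get_obs(): the state, without advancing time (a new reading comes with each control period).
- ctrl.get_image(name): name is "side" or "top"; returns the picture (384x512x3 uint8, blue, green, red); there is no depth.
- ctrl.camera_info(name): a dict with "fovy" (degrees; the focal length in pixels is half the picture's height over the tangent of half this angle, whatever the lens; pixels are square), "cx", "cy" (the principal point, pixels), "k1" (the pictures are not rectified: a ray, as slopes to the right and down, at radius r is drawn at 1 + k1 r^2 times it, then the intrinsics apply), "rvec" (rotation vector, rad) and "tvec" (3), from world to camera coordinates, as OpenCV has them. Camera axes: x right, y down, z forward; pixel columns grow to the right and rows downward; lengths in mm; the calibration is good to about 2 mm. A picture is of the moment at which its call begins. camera_info takes no time and is no camera call.
- ctrl.close_job(): hands the job in; it is judged then, once.
The state is a dict: "t": time; "qpos": joint angles; "qvel": joint speeds; "joint_torque": joint torques, N m; "ee_pos": TCP position; "orientation": TCP orientation; "ft_force": force on the tool from outside, world axes, zero at the start; "moment": the same for the moment, N m; "width": finger opening in mm; "grasp_force": force on a finger pad.
Only numpy, scipy, OpenCV 4.12 (cv2) and the standard library are available. Lean on these libraries where they do the work, as an engineer would, in place of code of your own. Each camera call takes 0.05 s, during which the arm holds its last target. There are 200 camera calls.

## Working session

There is one attempt and no reset: what is moved stays moved. The work goes in short steps, Python scripts to look and compute and a tool call to move; the robot and the scene stay as the last step left them, time stands still between calls to the robot, and variables do not carry over. Pictures are saved under pics/ and viewed, at most 16 in all, crops included, and the job is handed in when it is done.

Besides the shell and the picture viewer there is one more tool, called after "Call:" as a command line: name --argument value ..., lists and objects as JSON in quotes. servo_tool: Moves the arm, as the interface text tells. Its arguments: {"type":"object","properties":{"plan":{"type":"array"}},"required":["plan"]}

```bash
mkdir -p pics; cat > h.py <<'E'
import numpy as np, cv2
from workcell import ctrl
def K(n):
    c=ctrl.camera_info(n); f=192/np.tan(np.radians(c["fovy"])/2)
    return c,f,cv2.Rodrigues(np.array(c["rvec"],float))[0],np.array(c["tvec"],float).ravel()
def ray(n,u,v):
    c,f,R,t=K(n); d=np.array([(u-c["cx"])/f,(v-c["cy"])/f]); s=d.copy()
    for _ in range(30): s=d/(1+c["k1"]*(s@s))
    return -R.T@t, R.T@np.array([s[0],s[1],1.])
def onz(n,u,v,z):
    o,d=ray(n,u,v); return (o+d*(z-o[2])/d[2])
def proj(n,P):
    c,f,R,t=K(n); p=R@np.array(P,float)+t; s=p[:2]/p[2]; s=s*(1+c["k1"]*(s@s)); return s*f+[c["cx"],c["cy"]]
E
python3 - <<'E'
from h import *
for n in("top","side"):
    im=ctrl.get_image(n); cv2.imwrite(f"pics/{n}0.png",im)
    cv2.imwrite(f"pics/{n}0v.png",cv2.resize(im,(800,600),interpolation=cv2.INTER_CUBIC))
    o,d=ray(n,256,192); print(n,ctrl.camera_info(n),o,d)
o=ctrl.get_obs();print(o)
E
```

```text
top {'fovy': 42.55496737129184, 'cx': 260.39156057286823, 'cy': 198.93631900885285, 'k1': -0.08970854253124803, 'rvec': array([ 2.17298126, -2.16097576,  0.1169648 ]), 'tvec': array([   1.80439602,  518.76578865, 1314.16197934])} [ 375.68387613    5.66795752 1361.97371735] [ 0.12055369  0.0082485  -0.9928122 ]
side {'fovy': 50.534522103840075, 'cx': 252.2668039046603, 'cy': 192.82274923032222, 'k1': 0.048644579585180966, 'rvec': array([ 0.82930853, -2.57312209,  1.05182921]), 'tvec': array([403.99611491, 247.81840663, 778.46615869])} [106.03119937 533.66111619 731.16317029] [ 0.40919745 -0.57237265 -0.71065836]
{'t': 0.1, 'qpos': array([-1.30400276e+00,  4.23769433e-01,  1.63057659e+00,  2.45192283e-05,
        1.08862352e+00, -1.90219614e-02]), 'qvel': array([-0.00021389, -0.00115089, -0.00099608, -0.00093618,  0.00013172,
        0.00179276]), 'joint_torque': array([-7.73672091e-04, -5.45613384e+01, -2.74324608e+01,  6.45151455e-02,
        1.87735580e-02, -2.89330535e-05]), 'ee_pos': array([ 176.09679418, -599.14975025,  210.39085383]), 'orientation': array([-3.10821490e+00, -4.47218717e-01,  2.33304165e-04]), 'ft_force': array([-0.45215274, -0.76832703, -0.93896377]), 'moment': array([-0.03348899,  0.05643996, -0.00151293]), 'grasp_force': 0.0, 'width': 87.5970874599007}
```

View pics/top0v.png

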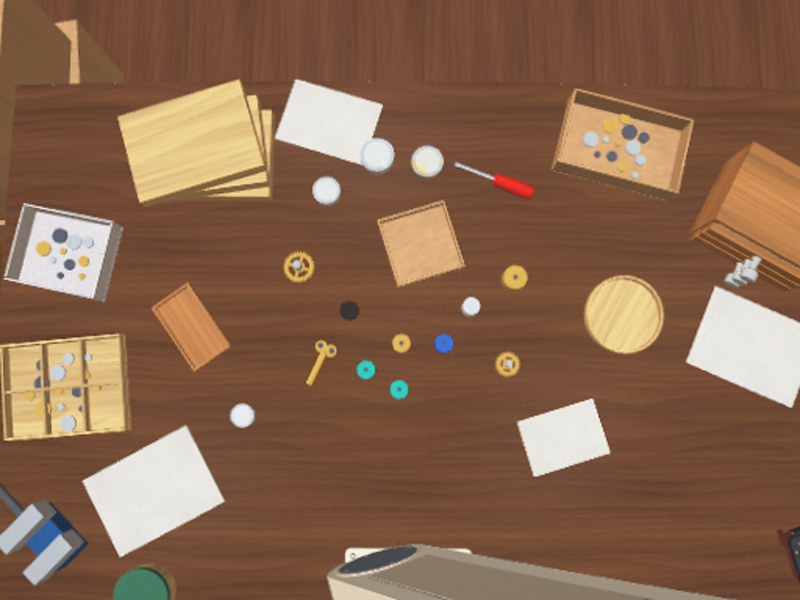

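View pics/side0v.png

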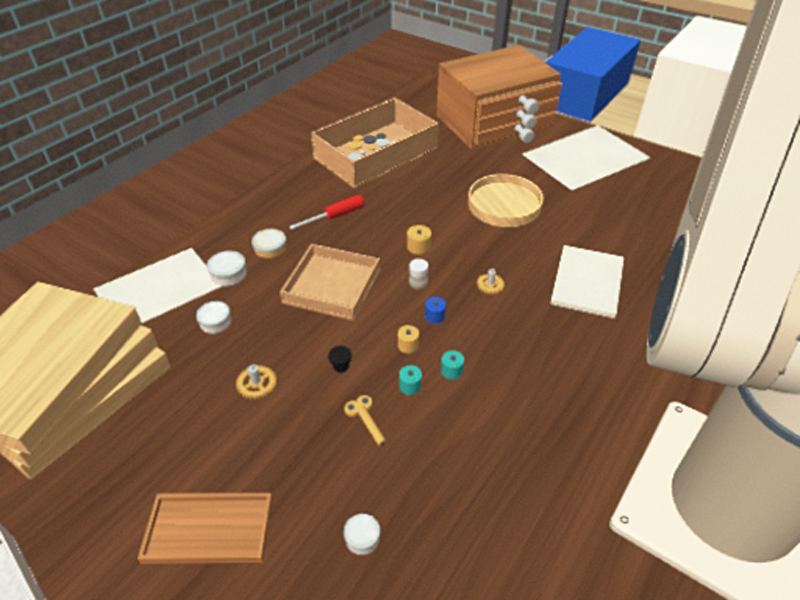

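Top view (800x600 px): wheel_large (298,266), wheel_small (507,364), barrel_large (515,277), key (320,360), tub (624,314), box (421,243), tray (190,326), loupe (349,310) and jar (471,306).
Barrel_small candidates: brass (401,343), blue (443,343), turquoise (366,369) and (399,389). Only the brass one fits, because blue and turquoise are excluded. I'll confirm that in a crop.

```bash
cat > seg.py <<'E'
from h import *
def brass(im):
    h=cv2.cvtColor(im,cv2.COLOR_BGR2HSV)
    return cv2.inRange(h,(15,110,120),(30,255,255))
def blob(m,P,r=16):
    mm=np.zeros_like(m); cv2.circle(mm,tuple(int(round(x)) for x in P),r,255,-1); mm&=m
    pts=cv2.findNonZero(mm)
    if pts is None: return None
    H=cv2.convexHull(pts); M=cv2.moments(H); 
    return np.array([M["m10"]/M["m00"],M["m01"]/M["m00"]]),H
E
python3 - <<'E'
from seg import *
T={"WL":(191,171,2.5),"WS":(325,233,2.5),"BL":(330,177,16),"BS":(257,219.5,14)}
S={"WL":(164,244),"WS":(314,181),"BL":(268,153),"BS":(261,217)}
ims={n:cv2.imread(f"pics/{n}0.png") for n in("top","side")}
ms={n:brass(ims[n]) for n in ims}
vis=ims["top"].copy()
for k,(u,v,z) in T.items():
    c,H=blob(ms["top"],(u,v)); p=onz("top",*c,z); 
    c2,H2=blob(ms["side"],S[k],18); q=onz("side",*c2,z)
    print(k,c.round(1),cv2.contourArea(H),p.round(1),"side",c2.round(1),cv2.contourArea(H2),q.round(1))
    vis[H[:,0,1],H[:,0,0]]=(255,0,255)
for k,p,z in(("loupe",(224,198),15),("jar",(301.5,196),21),("blue",(284,219.5),14),("tq1",(234,236),14),("tq2",(255.5,249),14),("pot",(155,266),15)):
    print(k,onz("top",*p,z).round(0))
# key
m=ms["top"].copy(); mm=np.zeros_like(m); mm[215:250,192:219]=m[215:250,192:219]
pts=cv2.findNonZero(mm)[:,0].astype(float)
W=np.array([onz("top",*p,6)[:2] for p in pts]); 
print("key n",len(W)); c=W.mean(0); w,V=np.linalg.eigh(np.cov((W-c).T)); a=V[:,1]
s=(W-c)@a; l=(W-c)@V[:,0]; print("c",c.round(1),"axis",a.round(3),s.min(),s.max(),l.min(),l.max())
for lo in np.arange(s.min(),s.max(),10):
    k=(s>=lo)&(s<lo+10); print(round(lo,1),k.sum(),W[k].mean(0).round(1),np.ptp(l[k]).round(1))
# containers corners/tub
for k,ps,z in(("box",[(377,220),(443,202),(464,265),(398,286)],26),("tray",[(152,306),(187,284),(229,346),(194,370)],14),("tub",[(584,314),(664,314),(624,275),(624,354)],22)):
    Q=np.array([onz("top",u/1.5625,v/1.5625,z)[:2] for u,v in ps]); print(k,Q.round(0).tolist(),Q.mean(0).round(1),[np.linalg.norm(Q[i]-Q[(i+1)%4]).round(0) for i in range(4)])
cr=vis[140:260,180:345]; cv2.imwrite("pics/crop0.png",cv2.resize(cr,None,fx=4.8,fy=4.8,interpolation=cv2.INTER_CUBIC))
E
```

```text
WL [190.7 170.3] 309.5 [600.9 199.9   2.5] side [163.5 243.9] 431.5 [599.  199.9   2.5]
WS [324.4 232.4] 193.5 [ 429.5 -172.5    2.5] side [313.4 181.1] 173.5 [ 427.8 -171.5    2.5]
BL [328.9 177.3] 209.0 [ 581.1 -184.2   16. ] side [267.5 152.8] 250.0 [ 579.7 -183.1   16. ]
BS [256.4 219.2] 113.0 [464.5  15.2  14. ] side [260.7 216.5] 214.0 [463.   15.3  14. ]
loupe [522. 105.  15.]
jar [ 528. -108.   21.]
blue [464. -60.  14.]
tq1 [418.  76.  14.]
tq2 [383.  17.  14.]
pot [335. 291.  15.]
key n 193
c [434.  157.1] axis [-0.901  0.434] -33.6141742622099 48.43619773559796 -20.71824224682093 18.927317826184375
-33.6 39 [459.7 144.5] 39.6
-23.6 39 [449.5 148.9] 38.4
-13.6 25 [443.  153.9] 27.2
-3.6 17 [433.3 158.2] 12.4
6.4 16 [423.9 161.9] 11.1
16.4 17 [415.  166.3] 12.4
26.4 20 [405.5 170.6] 12.4
36.4 17 [396.2 174.9] 12.3
46.4 3 [391.1 177.9] 6.2
box [[680.0, 58.0], [714.0, -58.0], [600.0, -95.0], [563.0, 20.0]] [639.2 -18.7] [np.float64(121.0), np.float64(119.0), np.float64(122.0), np.float64(124.0)]
tray [[526.0, 458.0], [566.0, 396.0], [456.0, 317.0], [414.0, 378.0]] [490.5 387.4] [np.float64(73.0), np.float64(135.0), np.float64(74.0), np.float64(138.0)]
tub [[516.0, -307.0], [516.0, -450.0], [585.0, -380.0], [445.0, -376.0]] [ 515.7 -378.1] [np.float64(143.0), np.float64(98.0), np.float64(140.0), np.float64(99.0)]
```

View pics/crop0.png

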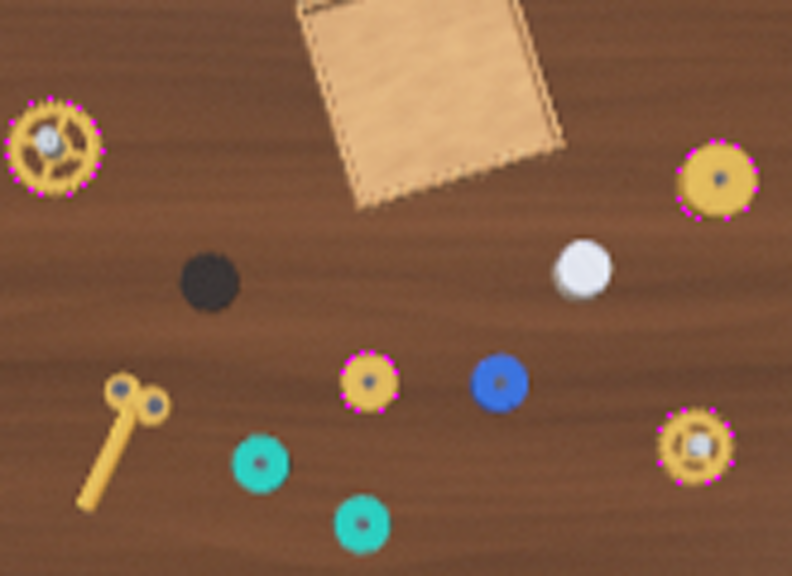

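The crop confirms that barrel_small is the plain brass drum at crop (369,381), next to the blue one at (500,383) and the turquoise ones at (260,464) and (362,524). Wheel_large, with its pinion, is at crop (55,147). Going for wheel_large first.

Call:
servo_tool --plan '[[0.5,[40,75,-9],0],[0.5,[75,140,-17],0],[0.5,[110,205,-25],0],[0.5,[141,267,-30],0],[0.5,[141,267,-30],0],[0.5,[141,267,-30],0],[0.5,[141,267,-30],0],[0.5,[141,267,-30],0],[0.5,[141,267,-30],0]]'

```text
t: 0.85
ee_pos: [317.7, -329.9, 180.6]
orientation: [-3.107, -0.453, 0.001]
ft_force: [-0.4, -1.1, -0.2]
width: 44.0
grasp_force: 0.0
```

Call:
servo_tool --plan '[[0.5,[141,267,-30],0],[0.5,[141,267,-30],0],[0.5,[141,267,-30],0],[0.5,[141,267,-30],0],[0.5,[141,267,-30],0],[0.5,[141,267,-30],0],[0.5,[141,267,-30],0],[0.5,[141,267,-30],0]]'

```text
t: 1.52
ee_pos: [460.9, -63.2, 150.9]
orientation: [-3.109, -0.451, -0.003]
ft_force: [0.4, -0.8, 0.2]
width: 44.5
grasp_force: 0.0
```

Call:
servo_tool --plan '[[0.5,[142,266,-30],0],[0.5,[142,266,-30],0],[0.5,[142,266,-30],0],[0.5,[142,266,-30],0],[0.5,[142,266,-30],0],[0.5,[142,266,-30],0],[0.5,[142,266,-30],0],[0.5,[142,266,-30],0],[0.5,[142,266,-30],0],[0.5,[142,266,-30],0]]'

```text
t: 2.35
ee_pos: [600.2, 199.0, 120.4]
orientation: [3.109, 0.448, -0.002]
ft_force: [-0.3, -0.3, 0.2]
width: 43.6
grasp_force: 0.0
```

Call:
servo_tool --plan '[[0.5,[0,0,-35],0],[0.5,[0,0,-65],0],[0.5,[0,0,-80],0],[0.5,[0,0,-88],0],[0.5,[0,0,-94],0],[0.5,[0,0,-97],0],[0.5,[0,0,-97],0],[0.5,[0,0,-97],0]]'

```text
t: 3.02
ee_pos: [600.9, 200.2, 25.1]
orientation: [-3.109, -0.447, -0.002]
ft_force: [0.6, 0.6, -0.7]
width: 44.1
grasp_force: 0.0
```

Call:
servo_tool --plan '[[0.7,[0,0,0],0],[0.8,[0,0,0],0],[0.9,[0,0,0],0],[1,[0,0,0],0],[1,[0,0,0],0],[1,[0,0,0],0],[1,[0,0,0],0],[1,[0,0,0],0],[1,[0,0,0],0]]'

```text
t: 3.77
ee_pos: [600.2, 200.4, 24.0]
orientation: [3.11, 0.447, -0.0]
ft_force: [0.2, 0.0, 0.2]
width: 0.7
grasp_force: 0.0
```

Nothing was gripped (width 0.7), so I'll look.

```bash
python3 - <<'E'
from h import *
a=ctrl.get_image("top");b=ctrl.get_image("side");cv2.imwrite("pics/top1.png",a);cv2.imwrite("pics/side1.png",b)
print(proj("top",[600.2,200.4,24]),proj("side",[600.2,200.4,24]),proj("side",[600,200,2.5]))
f=lambda im,x0,y0:cv2.resize(im[y0:y0+110,x0:x0+80],(400,550),interpolation=cv2.INTER_CUBIC)
cv2.imwrite("pics/c1.png",np.hstack([f(a,150,115),f(b,124,180)]))
E
```

```text
[189.44895116 169.26236095] [161.41090306 237.83433028] [163.18792791 243.75557498]
```

View pics/c1.png

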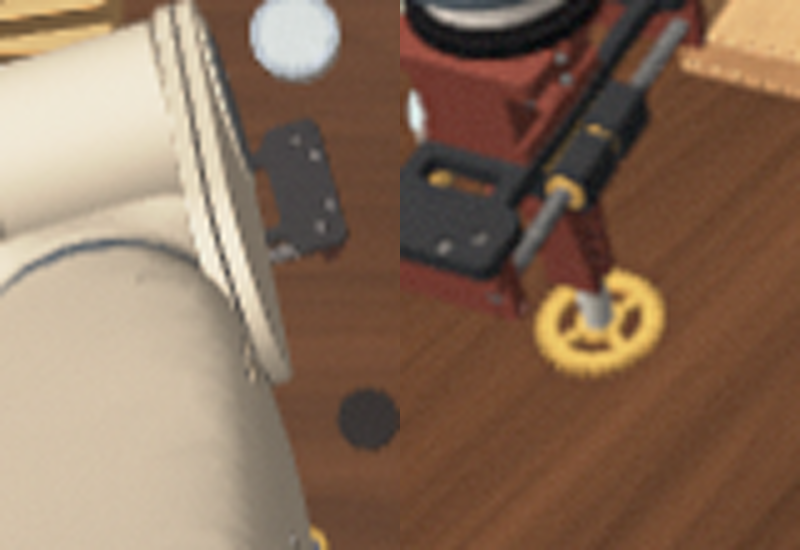

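```bash
python3 - <<'E'
from seg import *
b=cv2.imread("pics/side1.png"); c,H=blob(brass(b),(163.5,244),18); print(c,cv2.contourArea(H),onz("side",*c,2.5))
for z in (10,24,60,100): print(z,proj("side",[600.2,200.4,z]))
cv2.imwrite("pics/c2.png",cv2.resize(b[195:270,120:220],(800,600),interpolation=cv2.INTER_CUBIC))
E
```

```text
[163.60441292 244.1678487 ] 423.0 [598.42208943 200.28983161   2.5       ]
10 [162.44908693 241.76179925]
24 [161.41090306 237.83433028]
60 [158.62839748 227.32643027]
100 [155.33043111 214.90640578]
```

View pics/c2.png

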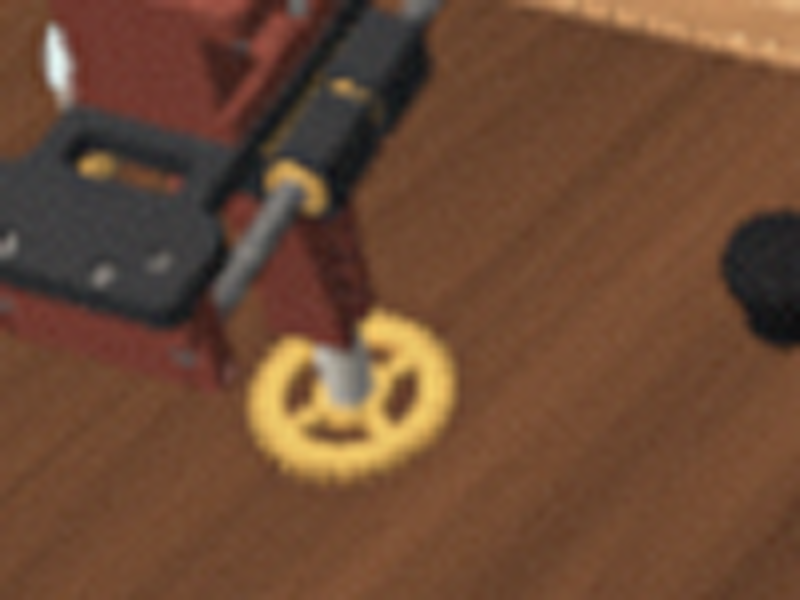

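```bash
python3 - <<'E'
from h import *
for z in(10,24,34,38,45): print(z,onz("side",120+345/8,195+345/8,z).round(1), onz("side",120+270/8,195+335/8,z).round(1))
b=cv2.imread("pics/side1.png");print(b[234:244,156:168].tolist().__len__())
for r in range(232,246): print(r,[tuple(int(x) for x in b[r,c]) for c in range(158,168)])
print({k:v for k,v in ctrl.get_obs().items() if k in("ee_pos","qpos","width","ft_force")})
E
```

```text
10 [606.3 192.2  10. ] [625.9 201.8  10. ]
24 [596.6 198.8  24. ] [615.8 208.2  24. ]
34 [589.6 203.5  34. ] [608.6 212.8  34. ]
38 [586.8 205.4  38. ] [605.8 214.7  38. ]
45 [582.  208.7  45. ] [600.7 217.9  45. ]
10
232 [(51, 60, 110), (42, 55, 104), (40, 50, 94), (37, 41, 77), (33, 39, 70), (35, 42, 73), (39, 45, 78), (36, 39, 73), (34, 46, 79), (45, 65, 102)]
233 [(48, 55, 108), (53, 59, 113), (45, 55, 104), (38, 47, 89), (26, 34, 67), (30, 32, 66), (31, 36, 72), (31, 36, 75), (44, 75, 109), (60, 97, 134)]
234 [(42, 51, 104), (46, 56, 109), (46, 54, 109), (44, 52, 98), (29, 39, 72), (29, 34, 61), (36, 41, 76), (44, 62, 97), (70, 129, 165), (86, 155, 197)]
235 [(47, 55, 109), (46, 53, 107), (48, 58, 111), (39, 47, 97), (33, 36, 76), (28, 33, 61), (49, 72, 100), (72, 134, 169), (93, 183, 225), (100, 191, 235)]
236 [(45, 55, 109), (46, 54, 110), (44, 53, 108), (46, 55, 106), (36, 40, 85), (33, 38, 67), (58, 82, 101), (89, 158, 193), (104, 197, 241), (105, 201, 239)]
237 [(59, 103, 147), (55, 72, 124), (54, 62, 117), (42, 52, 107), (39, 45, 92), (31, 35, 66), (70, 78, 93), (95, 142, 
[... 965 characters left out ...]
2), (128, 137, 142), (113, 118, 120), (103, 107, 111), (104, 142, 163), (99, 175, 214)]
244 [(47, 79, 117), (85, 161, 202), (123, 196, 232), (151, 182, 198), (152, 160, 165), (135, 140, 146), (115, 119, 121), (103, 122, 135), (103, 163, 197), (94, 173, 214)]
245 [(66, 117, 157), (91, 170, 215), (116, 199, 235), (131, 188, 216), (140, 174, 195), (129, 159, 176), (108, 139, 155), (99, 153, 183), (100, 185, 225), (82, 159, 199)]
{'qpos': array([3.03334114e-01, 6.80921117e-01, 1.69991755e+00, 9.34031124e-06,
       7.60850417e-01, 1.58840382e+00]), 'ee_pos': array([600.19640249, 200.32882625,  24.02611309]), 'ft_force': array([ 0.83667002, -0.15110331, -0.35033908]), 'width': 0.6498032863774346}
```

The finger's bottom corners fit a tip height of about 38 mm, not 10. I'll open the gripper here and measure again with the fingers apart.

Call:
servo_tool --plan '[[0.5,[0,0,15],0],[0.5,[0,0,30],0],[0.5,[0,0,30],0],[0.5,[0,0,30],0],[0.5,[0,0,30],0],[0.5,[0,0,30],0]]'

```text
t: 4.37
ee_pos: [599.8, 200.2, 53.7]
orientation: [3.109, 0.447, -0.001]
ft_force: [0.2, 0.7, 0.5]
width: 36.9
grasp_force: 0.0
```

```bash
python3 - <<'E'
from h import *
b=ctrl.get_image("side"); cv2.imwrite("pics/side2.png",b)
print(ctrl.get_obs()["ee_pos"],ctrl.get_obs()["width"])
e=np.array([.28,-.96]);f=np.array([.96,.28])
v=cv2.resize(b[195:270,120:220],(800,600),interpolation=cv2.INTER_CUBIC)
for z,col in((40,(0,255,0)),(68,(255,0,255))):
  for s in(1,-1):
    for dx in(-10,10):
      for w in(22,35):
        p=(proj("side",[*(np.array([600.2,200.4])+s*w*e+dx*f),z])-[120,195])*8; cv2.circle(v,tuple(int(x) for x in p),4,col,-1)
cv2.imwrite("pics/c3.png",v)
E
```

```text
[599.72401957 200.2013372   53.49449914] 40.769946682518906
```

View pics/c3.png

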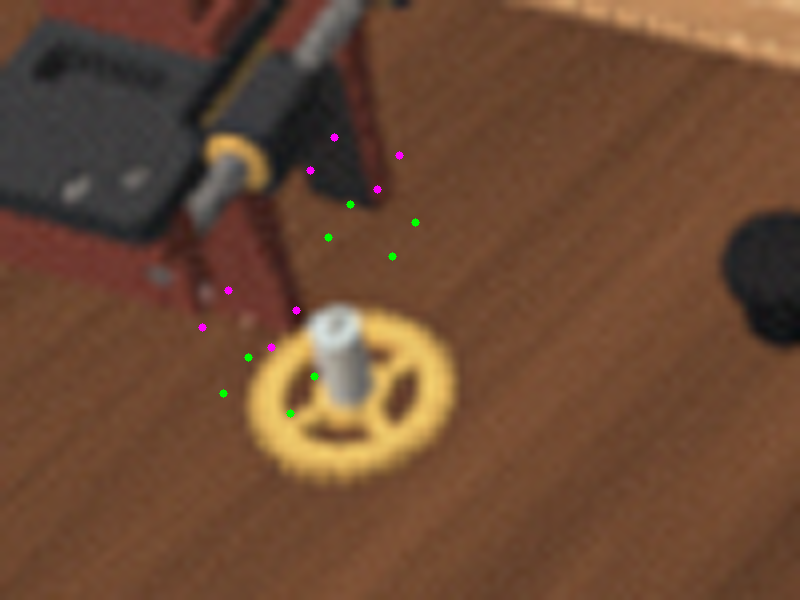

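Call:
servo_tool --plan '[[0.5,[0,0,-15],0],[0.5,[0,0,-25],0],[0.5,[0,0,-30],0],[0.5,[0,0,-35],0],[0.5,[0,0,-35],0],[0.5,[0,0,-35],0]]'

```text
t: 4.92
ee_pos: [600.0, 200.3, 18.7]
orientation: [3.109, 0.447, -0.001]
ft_force: [0.1, 0.2, -0.8]
width: 43.7
grasp_force: 0.0
```

Call:
servo_tool --plan '[[0.7,[0,0,0],0],[0.8,[0,0,0],0],[0.9,[0,0,0],0],[0.95,[0,0,0],0],[0.95,[0,0,0],0],[0.95,[0,0,0],0],[0.95,[0,0,0],0]]'

```text
t: 5.5
ee_pos: [600.4, 200.4, 19.4]
orientation: [-3.11, -0.447, -0.001]
ft_force: [-0.5, 0.1, 2.5]
width: 11.0
grasp_force: 30.0
```

The pinion was touched only at the tips, which confirms the tool sits about 25 mm higher than stated. I'll reopen, go lower and grip.

Call:
servo_tool --plan '[[0.5,[0,0,0],0],[0.5,[0,0,0],0],[0.5,[0,0,0],0],[0.5,[0,0,0],0],[0.5,[0,0,-3],0],[0.5,[0,0,-6],0],[0.5,[0,0,-9],0],[0.5,[0,0,-12],0],[0.5,[0,0,-12],0]]'

```text
t: 6.25
ee_pos: [599.6, 200.2, 6.2]
orientation: [3.109, 0.447, -0.002]
ft_force: [-0.5, 0.8, -0.3]
width: 43.8
grasp_force: 0.0
```

```bash
python3 - <<'E'
from h import *
b=ctrl.get_image("side"); cv2.imwrite("pics/side3.png",b)
print(ctrl.get_obs()["ee_pos"],ctrl.get_obs()["width"],ctrl.get_obs()["ft_force"])
e=np.array([.28,-.96]);f=np.array([.96,.28])
v=cv2.resize(b[195:270,120:220],(800,600),interpolation=cv2.INTER_CUBIC)
for z,col in((20,(255,0,255)),):
  for s in(1,-1):
    for dx in(-10,10):
      for w in(22,35):
        p=(proj("side",[*(np.array([600.2,200.4])+s*w*e+dx*f),z])-[120,195])*8; cv2.circle(v,tuple(int(x) for x in p),3,col,-1)
cv2.imwrite("pics/c4.png",v)
E
```

```text
[599.83247156 200.27193579   6.47066108] 43.98474378238325 [0.01396652 0.33842299 0.6503126 ]
```

View pics/c4.png

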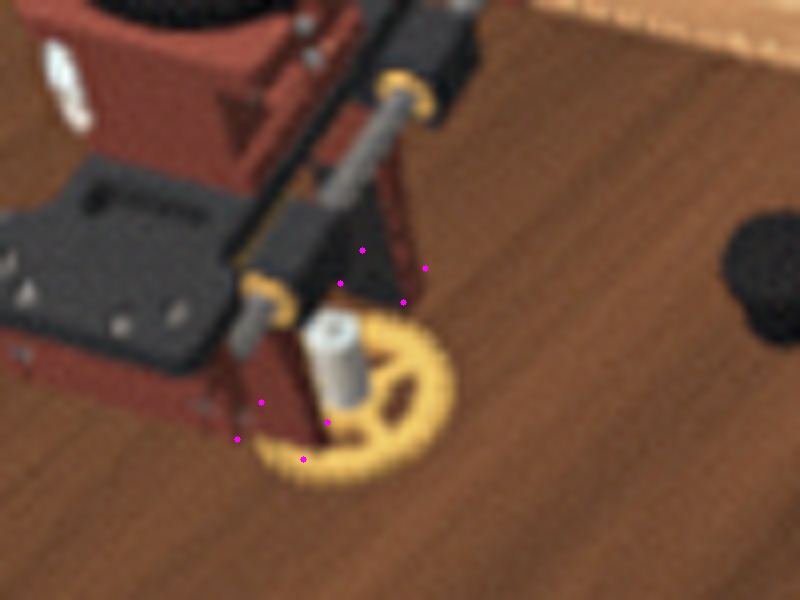

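The gripper is centred on the wheel, with its tips at about z = 19 when the command is 7. I'll go 9 lower and close.

Call:
servo_tool --plan '[[0.5,[0,0,-4],0],[0.5,[0,0,-7],0],[0.5,[0,0,-9],0],[0.5,[0,0,-9],0],[0.7,[0,0,-9],0],[0.8,[0,0,-9],0],[0.9,[0,0,-9],0],[0.95,[0,0,-9],0],[0.95,[0,0,-9],0],[0.95,[0,0,-9],0]]'

```text
t: 7.13
ee_pos: [600.3, 200.4, -1.8]
orientation: [-3.11, -0.447, -0.0]
ft_force: [-0.2, -0.9, 1.0]
width: 13.1
grasp_force: 30.0
```

Call:
servo_tool --plan '[[0.95,[0,0,0],0],[0.95,[0,0,0],0],[0.95,[0,0,0],0]]'

```text
t: 7.38
ee_pos: [600.3, 200.4, -1.8]
orientation: [-3.11, -0.447, -0.0]
ft_force: [0.7, -0.5, 1.5]
width: 13.5
grasp_force: 30.0
```

Call:
servo_tool --plan '[[0.95,[0,0,8],0],[0.95,[0,0,30],0],[0.95,[0,0,60],0],[0.95,[0,0,80],0],[0.95,[-4,-20,80],0],[0.95,[-10,-53,80],0],[0.95,[-17,-90,80],0],[0.95,[-24,-127,80],0],[0.95,[-31,-164,80],0],[0.95,[-38,-200,80],0]]'

```text
t: 8.22
ee_pos: [561.6, -1.1, 78.6]
orientation: [3.109, 0.448, 0.0]
ft_force: [0.8, -0.1, -0.9]
width: 13.2
grasp_force: 30.0
```

Call:
servo_tool --plan '[[0.95,[-7,-37,0],0],[0.95,[-14,-74,0],0],[0.95,[-21,-111,0],0],[0.95,[-28,-148,0],0],[0.95,[-35,-185,0],0],[0.95,[-42,-222,0],0],[0.95,[-49,-259,0],0],[0.95,[-56,-296,0],0],[0.95,[-63,-333,0],0],[0.95,[-68,-360,0],0]]'

```text
t: 9.05
ee_pos: [493.5, -362.6, 78.7]
orientation: [3.109, 0.445, 0.001]
ft_force: [0.2, -0.1, -1.2]
width: 13.3
grasp_force: 30.0
```

Call:
servo_tool --plan '[[0.95,[-4,-26,0],0],[0.95,[-4,-26,0],0],[0.95,[-4,-26,0],0],[0.95,[-4,-26,0],0]]'

```text
t: 9.38
ee_pos: [489.9, -384.9, 78.1]
orientation: [-3.109, -0.447, 0.001]
ft_force: [1.0, -0.1, -0.9]
width: 13.5
grasp_force: 30.0
```

```bash
python3 - <<'E'
from seg import *
b=ctrl.get_image("side"); a=ctrl.get_image("top"); cv2.imwrite("pics/side4.png",b); cv2.imwrite("pics/top4.png",a)
o=ctrl.get_obs();print(o["ee_pos"],o["width"],o["grasp_force"],o["qpos"])
f=lambda im,x0,y0:cv2.resize(im[y0:y0+120,x0:x0+80],(400,600),interpolation=cv2.INTER_CUBIC)
P=[(int(p[0]),int(p[1])) for p in(proj("side",[515.7+67*np.cos(t),-378.1+67*np.sin(t),22]) for t in np.linspace(0,6.2,24))]
for p in P: b[p[1],p[0]]=(255,0,255)
cv2.imwrite("pics/c5.png",np.hstack([f(a,360,140),f(b,285,70)]))
E
```

```text
[ 490.26659492 -384.2676196    78.07976334] 13.533750642182696 29.99981850385666 [-6.83959974e-01  5.89952463e-01  1.71044945e+00  1.94276240e-04
  8.42022870e-01  5.99740836e-01]
```

View pics/c5.png

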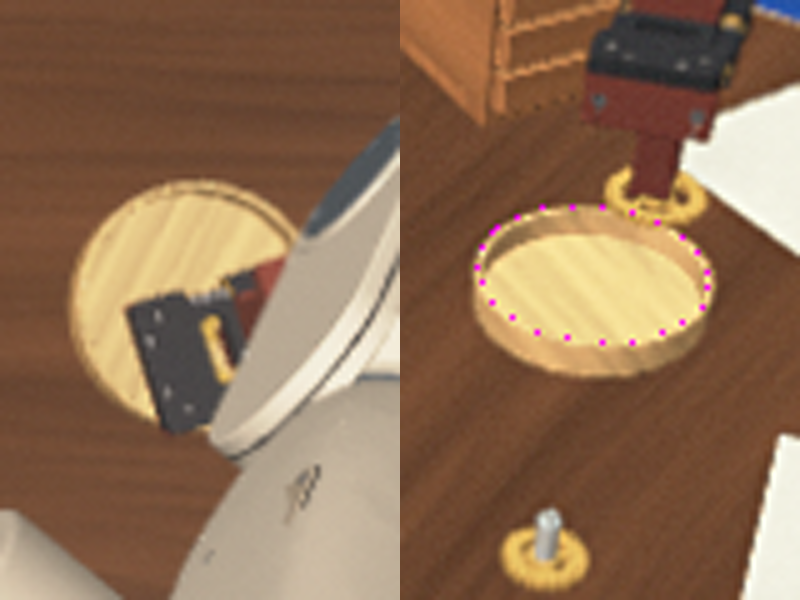

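Side view (c5): the wheel is held level and the tub rim matches my drawn circle. Lowering it in.

Call:
servo_tool --plan '[[0.95,[0,0,-25],0],[0.95,[0,0,-45],0],[0.95,[0,0,-60],0],[0.95,[0,0,-67],0],[0.95,[0,0,-71],0],[0.95,[0,0,-73.5],0],[0.95,[0,0,-75],0],[0.95,[0,0,-76],0],[0.95,[0,0,-76],0],[0.95,[0,0,-76],0]]'

```text
t: 10.32
ee_pos: [490.5, -385.9, 2.7]
orientation: [3.109, 0.447, 0.001]
ft_force: [-0.2, 1.1, -0.9]
width: 13.5
grasp_force: 30.0
```

Call:
servo_tool --plan '[[0.95,[0,0,-0.3],0],[0.95,[0,0,-0.6],0],[0.95,[0,0,-0.6],0]]'

```text
t: 10.57
ee_pos: [490.5, -386.0, 2.2]
orientation: [3.109, 0.447, 0.001]
ft_force: [-1.4, -0.1, 4.7]
width: 13.2
grasp_force: 30.0
```

Call:
servo_tool --plan '[[0.8,[0,0,0],0],[0.7,[0,0,0],0],[0.6,[0,0,0],0],[0.5,[0,0,0],0],[0.5,[0,0,0],0],[0.5,[0,0,20],0],[0.5,[0,0,50],0],[0.5,[0,0,80],0],[0.5,[0,0,80],0]]'

```text
t: 11.32
ee_pos: [493.1, -387.9, 86.8]
orientation: [3.103, 0.447, 0.009]
ft_force: [0.3, -1.4, 0.6]
width: 44.0
grasp_force: 0.0
```

Call:
servo_tool --plan '[[0.5,[-5,18,0],0],[0.5,[-15,53,0],0],[0.5,[-26,89,0],0],[0.5,[-36,125,0],0],[0.5,[-46,160,0],0],[0.5,[-56,195,-10],0],[0.5,[-62,213,-25],0],[0.5,[-62,213,-40],0],[0.5,[-62,213,-40],0],[0.5,[-62,213,-40],0]]'

```text
t: 12.15
ee_pos: [428.0, -172.4, 41.1]
orientation: [-3.109, -0.448, 0.002]
ft_force: [-0.8, 0.4, -1.0]
width: 44.0
grasp_force: 0.0
```

```bash
python3 - <<'E'
from seg import *
b=ctrl.get_image("side"); a=ctrl.get_image("top"); cv2.imwrite("pics/side5.png",b)
o=ctrl.get_obs();print(o["ee_pos"],o["width"])
m=brass(b); c,H=blob(m,(313.4,181.1),18); print(c,onz("side",*c,2.5))
f=lambda im,x0,y0:cv2.resize(im[y0:y0+120,x0:x0+80],(400,600),interpolation=cv2.INTER_CUBIC)
cv2.imwrite("pics/c6.png",np.hstack([f(b,280,85),f(b,285,95)]))
E
```

```text
[ 428.99441657 -173.34808857   41.88958537] 43.622148350517534
[313.45359848 180.99715909] [ 428.01512232 -171.90783483    2.5       ]
```

View pics/c6.png

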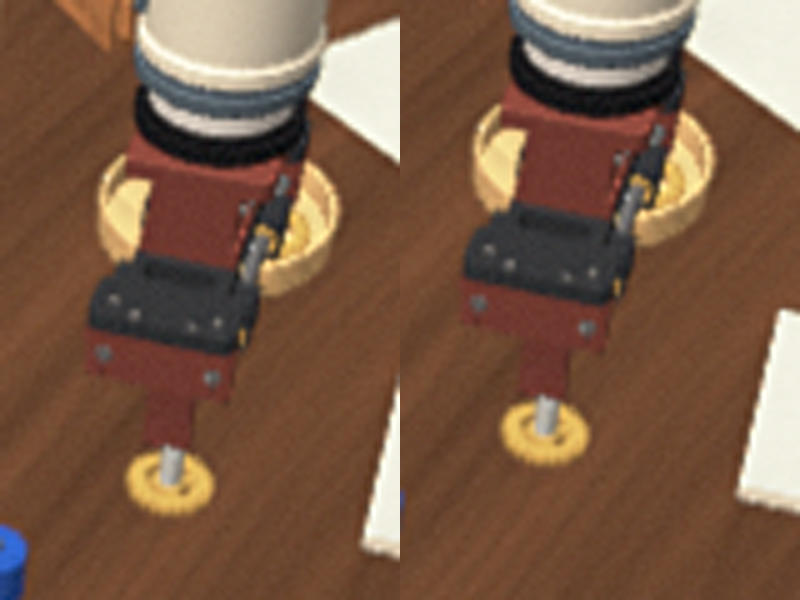

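The side view shows the open fingers lined up over wheel_small's pinion. Descend and grip.

Call:
servo_tool --plan '[[0.5,[0,0,-15],0],[0.5,[0,0,-27],0],[0.5,[0,0,-35],0],[0.5,[0,0,-40],0],[0.5,[0,0,-43],0],[0.5,[0,0,-44.5],0],[0.7,[0,0,-44.5],0],[0.8,[0,0,-44.5],0],[0.9,[0,0,-44.5],0],[0.95,[0,0,-44.5],0]]'

```text
t: 13.08
ee_pos: [428.5, -172.7, -2.7]
orientation: [3.109, 0.447, 0.001]
ft_force: [-0.2, -0.4, -0.5]
width: 21.1
grasp_force: 0.0
```

Call:
servo_tool --plan '[[0.95,[0,0,0],0],[0.95,[0,0,0],0],[0.95,[0,0,0],0],[0.95,[0,0,0],0],[0.95,[0,0,0],0]]'

```text
t: 13.5
ee_pos: [428.4, -172.7, -2.8]
orientation: [3.109, 0.448, 0.0]
ft_force: [0.2, 0.5, 5.1]
width: 11.6
grasp_force: 30.0
```

Call:
servo_tool --plan '[[0.95,[0,0,8],0],[0.95,[0,0,30],0],[0.95,[0,0,60],0],[0.95,[10,-16,70],0],[0.95,[28,-46,70],0],[0.95,[46,-77,70],0],[0.95,[64,-108,70],0],[0.95,[84,-139,70],0],[0.95,[102,-168,70],0],[0.95,[113,-186,70],0]]'

```text
t: 14.33
ee_pos: [542.9, -361.7, 67.7]
orientation: [3.108, 0.446, 0.002]
ft_force: [0.3, 0.0, -0.8]
width: 11.1
grasp_force: 30.0
```

Call:
servo_tool --plan '[[0.95,[6,-10,0],0],[0.95,[6,-10,0],0],[0.95,[6,-10,-20],0],[0.95,[6,-10,-38],0],[0.95,[6,-10,-50],0],[0.95,[6,-10,-58],0],[0.95,[6,-10,-62],0],[0.95,[6,-10,-64],0],[0.95,[6,-10,-65.5],0],[0.95,[6,-10,-65.5],0]]'

```text
t: 15.17
ee_pos: [547.5, -368.7, 1.9]
orientation: [3.109, 0.447, 0.001]
ft_force: [0.4, 0.9, -0.3]
width: 11.1
grasp_force: 30.0
```

Call:
servo_tool --plan '[[0.95,[0,0,-0.5],0],[0.95,[0,0,-1.0],0],[0.95,[0,0,-1.0],0]]'

```text
t: 15.42
ee_pos: [547.7, -369.0, 1.3]
orientation: [3.109, 0.447, 0.001]
ft_force: [-0.6, 0.6, 2.7]
width: 11.0
grasp_force: 30.0
```

Call:
servo_tool --plan '[[0.8,[0,0,0],0],[0.7,[0,0,0],0],[0.6,[0,0,0],0],[0.6,[0,0,0],0],[0.6,[0,0,0],0],[0.6,[0,0,20],0],[0.6,[0,0,50],0],[0.5,[0,0,80],0],[0.3,[0,0,80],0],[0.2,[0,0,80],0]]'

```text
t: 16.25
ee_pos: [548.4, -369.4, 82.4]
orientation: [3.107, 0.447, 0.004]
ft_force: [0.2, 0.9, -0.5]
width: 51.8
grasp_force: 0.0
```

Call:
servo_tool --plan '[[0.2,[4,20,0],0],[0.2,[11,56,0],0],[0.2,[18,95,0],0],[0.2,[25,132,0],0],[0.2,[31,165,0],0],[0.2,[33,185,0],0],[0.2,[33,185,-10],0],[0.2,[33,185,-20],0],[0.2,[33,185,-20],0]]'

```text
t: 17.0
ee_pos: [578.1, -183.5, 57.3]
orientation: [-3.108, -0.447, 0.007]
ft_force: [-0.8, -0.8, 0.0]
width: 70.2
grasp_force: 0.0
```

```bash
python3 - <<'E'
from seg import *
b=ctrl.get_image("side"); a=ctrl.get_image("top"); cv2.imwrite("pics/side6.png",b)
o=ctrl.get_obs();print(o["ee_pos"],o["width"])
f=lambda im,x0,y0:cv2.resize(im[y0:y0+120,x0:x0+80],(400,600),interpolation=cv2.INTER_CUBIC)
cv2.imwrite("pics/c7.png",np.hstack([f(b,235,70),f(b,285,60)]))
E
```

```text
[ 579.12717295 -184.57308416   58.98128996] 70.15663274694131
```

View pics/c7.png

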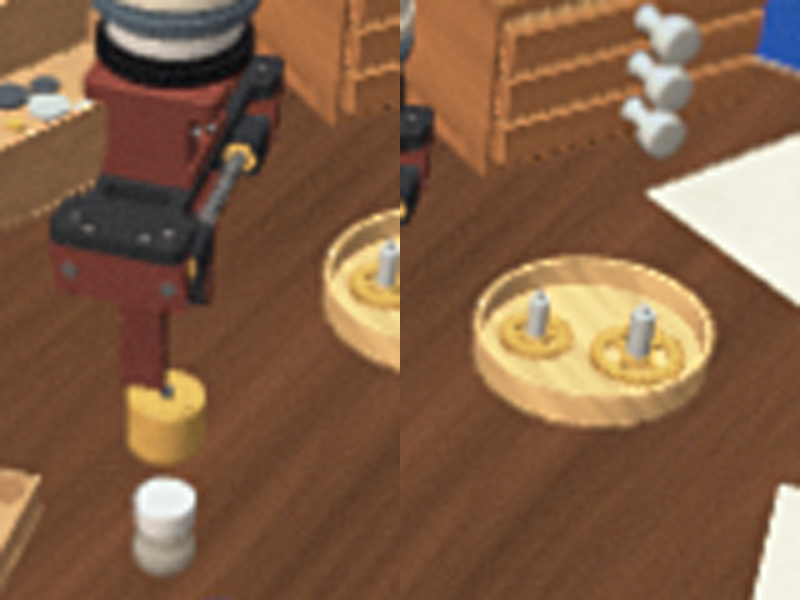

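Both wheels lie flat, pinions up, side by side in the tub. The open gripper is above barrel_large, and the jar is clear. Descend.

Call:
servo_tool --plan '[[0.2,[0,0,-20],0],[0.2,[0,0,-38],0],[0.2,[0,0,-50],0],[0.2,[0,0,-58],0],[0.2,[0,0,-63],0],[0.2,[0,0,-66],0],[0.2,[0,0,-67],0],[0.35,[0,0,-67],0],[0.45,[0,0,-67],0],[0.5,[0,0,-67],0]]'

```text
t: 17.93
ee_pos: [580.7, -183.7, -5.9]
orientation: [3.109, 0.448, 0.001]
ft_force: [-0.2, 0.2, -0.4]
width: 53.5
grasp_force: 0.0
```

Call:
servo_tool --plan '[[0.6,[0,0,0],0],[0.65,[0,0,0],0],[0.65,[0,0,0],0],[0.65,[0,0,0],0],[0.65,[0,0,0],0]]'

```text
t: 18.35
ee_pos: [580.5, -183.6, -6.1]
orientation: [3.109, 0.447, 0.001]
ft_force: [-0.2, 0.5, 5.1]
width: 41.4
grasp_force: 30.0
```

Call:
servo_tool --plan '[[0.65,[0,0,8],0],[0.65,[0,0,30],0],[0.65,[0,0,60],0],[0.65,[6,12,70],0],[0.65,[20,42,70],0],[0.65,[36,74,70],0],[0.65,[52,107,70],0],[0.65,[67,139,70],0],[0.65,[78,162,70],0],[0.65,[83,172,70],0]]'

```text
t: 19.18
ee_pos: [664.4, -7.5, 63.2]
orientation: [-3.108, -0.452, -0.001]
ft_force: [-0.5, -0.1, -2.4]
width: 41.8
grasp_force: 30.0
```

Call:
servo_tool --plan '[[0.65,[0,0,0],0],[0.65,[0,0,0],0],[0.65,[0,0,0],0]]'

```text
t: 19.43
ee_pos: [662.2, -12.6, 63.0]
orientation: [3.11, 0.446, -0.002]
ft_force: [-1.2, -0.7, -2.0]
width: 41.5
grasp_force: 30.0
```

```bash
python3 - <<'E'
from seg import *
b=ctrl.get_image("side"); a=ctrl.get_image("top"); cv2.imwrite("pics/side7.png",b)
o=ctrl.get_obs();print(o["ee_pos"],o["width"])
c=np.array([639.2,-18.7])
def R(a): a=np.radians(a); return np.array([[np.cos(a),-np.sin(a)],[np.sin(a),np.cos(a)]])
v=cv2.resize(b[130:235,160:300],(800,600),interpolation=cv2.INTER_CUBIC)
for s,z,col in((62,26,(255,0,255)),(58,4,(0,255,0))):
  for t in np.linspace(-s,s,13):
    for q in((t,s),(t,-s),(s,t),(-s,t)):
      p=(proj("side",[*(c+R(17.5)@np.array(q)),z])-[160,130])*800/140; cv2.circle(v,(int(p[0]),int(p[1])),2,col,-1)
for q,r in(((663,-11.2),21),((610.6,-27.7),16)):
  for t in np.linspace(0,6.2,20):
    p=(proj("side",[q[0]+r*np.cos(t),q[1]+r*np.sin(t),4])-[160,130])*800/140; cv2.circle(v,(int(p[0]),int(p[1])),2,(255,0,0),-1)
cv2.imwrite("pics/c8.png",v)
E
```

```text
[662.41763477 -13.11393095  63.26993869] 41.11099596768758
```

View pics/c8.png

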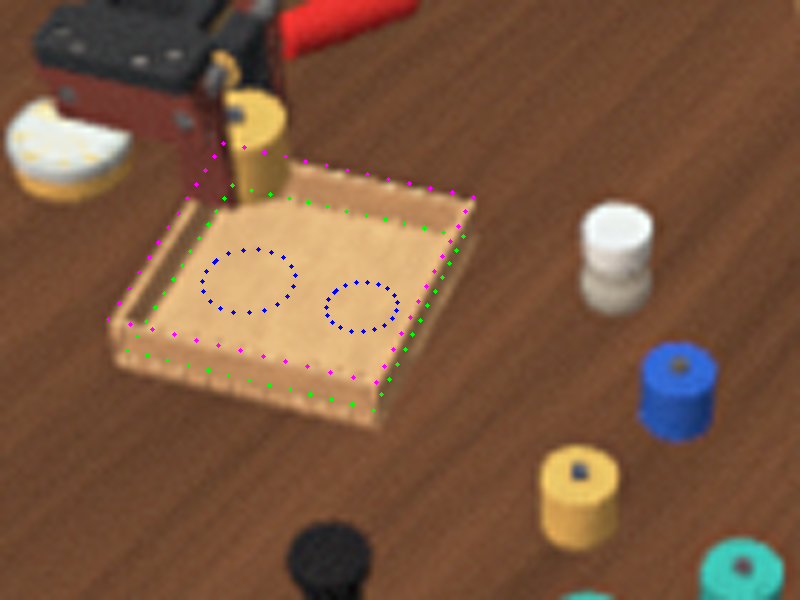

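The box outline and the target circles fit, and the barrel hangs upright. Lower it in gently.

Call:
servo_tool --plan '[[0.65,[0,0,-15],0],[0.65,[0,0,-33],0],[0.65,[0,0,-47],0],[0.65,[0,0,-56],0],[0.65,[0,0,-61],0],[0.65,[0,0,-63.5],0],[0.65,[0,0,-65],0],[0.65,[0,0,-65.8],0],[0.65,[0,0,-65.8],0]]'

```text
t: 20.28
ee_pos: [663.7, -11.6, -1.8]
orientation: [3.109, 0.447, 0.001]
ft_force: [-0.5, 0.3, -2.8]
width: 41.1
grasp_force: 30.0
```

Call:
servo_tool --plan '[[0.65,[0,0,-0.4],0],[0.65,[0,0,-0.7],0],[0.65,[0,0,-0.7],0]]'

```text
t: 20.53
ee_pos: [663.9, -11.6, -2.1]
orientation: [3.109, 0.447, 0.002]
ft_force: [-0.5, -0.2, 4.4]
width: 41.5
grasp_force: 30.0
```

Call:
servo_tool --plan '[[0.5,[0,0,0],0],[0.42,[0,0,0],0],[0.35,[0,0,0],0],[0.35,[0,0,0],0],[0.35,[0,0,0],0],[0.35,[0,0,15],0],[0.35,[0,0,40],0],[0.35,[0,0,70],0],[0.35,[0,0,80],0],[0.35,[-10,1,80],0]]'

```text
t: 21.37
ee_pos: [657.2, -10.8, 81.3]
orientation: [3.108, 0.447, 0.014]
ft_force: [1.2, -0.2, 0.6]
width: 57.0
grasp_force: 0.0
```

Call:
servo_tool --plan '[[0.4,[-25,3,0],0],[0.4,[-60,8,0],0],[0.4,[-98,13,0],0],[0.4,[-135,18,0],0],[0.4,[-168,23,0],0],[0.4,[-186,26,0],0],[0.4,[-189.5,26,-10],0],[0.4,[-189.5,26,-18],0],[0.4,[-189.5,26,-18],0],[0.4,[-189.5,26,-18],0]]'

```text
t: 22.2
ee_pos: [463.5, 15.3, 58.3]
orientation: [-3.109, -0.447, 0.002]
ft_force: [1.1, 0.4, 0.4]
width: 53.1
grasp_force: 0.0
```

```bash
python3 - <<'E'
from seg import *
b=ctrl.get_image("side"); cv2.imwrite("pics/side8.png",b)
o=ctrl.get_obs();print(o["ee_pos"],o["width"])
c,H=blob(brass(b),(260.7,216.5),14); print(c,onz("side",*c,14))
cv2.imwrite("pics/c9.png",cv2.resize(b[140:260,160:320],(800,600),interpolation=cv2.INTER_CUBIC))
E
```

```text
[464.05126348  15.30255636  58.60246398] 52.49774035477633
[260.85472155 216.78934625] [462.3117974   15.86933057  14.        ]
```

View pics/c9.png

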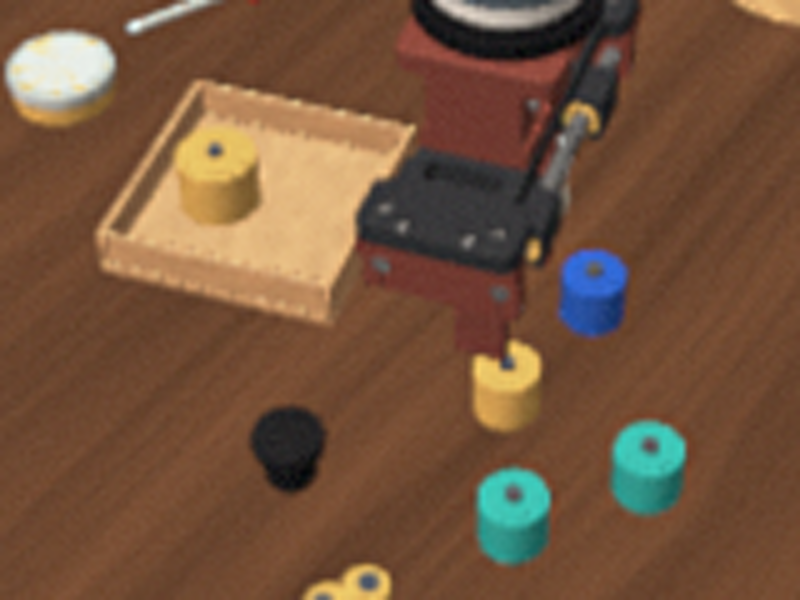

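Barrel_large stands upright in the box at (215,175). The fingers are above the brass barrel_small at (507,385), clear of the blue and turquoise ones.

Call:
servo_tool --plan '[[0.4,[0,0,-20],0],[0.4,[0,0,-38],0],[0.4,[0,0,-50],0],[0.4,[0,0,-58],0],[0.4,[0,0,-62],0],[0.4,[0,0,-65],0],[0.4,[0,0,-66],0],[0.5,[0,0,-66],0],[0.6,[0,0,-66],0],[0.7,[0,0,-66],0]]'

```text
t: 23.08
ee_pos: [464.1, 15.4, -6.5]
orientation: [3.109, 0.447, 0.001]
ft_force: [-0.3, 0.8, 0.3]
width: 36.2
grasp_force: 0.0
```

Call:
servo_tool --plan '[[0.75,[0,0,0],0],[0.75,[0,0,0],0],[0.75,[0,0,0],0],[0.75,[0,0,0],0],[0.75,[0,0,0],0]]'

```text
t: 23.5
ee_pos: [464.1, 15.4, -6.6]
orientation: [3.109, 0.447, 0.001]
ft_force: [-1.3, -0.6, 7.0]
width: 31.4
grasp_force: 30.0
```

Call:
servo_tool --plan '[[0.75,[0,0,8],0],[0.75,[0,0,30],0],[0.75,[0,0,60],0],[0.75,[8,-2,70],0],[0.75,[33,-9,70],0],[0.75,[66,-19,70],0],[0.75,[99,-29,70],0],[0.75,[128,-37,70],0],[0.75,[142,-42,70],0],[0.75,[147,-43,70],0]]'

```text
t: 24.33
ee_pos: [613.2, -28.5, 63.4]
orientation: [3.109, 0.446, 0.003]
ft_force: [-0.1, -0.5, -1.1]
width: 31.4
grasp_force: 30.0
```

Call:
servo_tool --plan '[[0.75,[0,0,0],0],[0.75,[0,0,0],0],[0.75,[0,0,-20],0],[0.75,[0,0,-38],0],[0.75,[0,0,-50],0],[0.75,[0,0,-58],0],[0.75,[0,0,-62],0],[0.75,[0,0,-64.5],0],[0.75,[0,0,-65.5],0],[0.75,[0,0,-65.5],0]]'

```text
t: 25.17
ee_pos: [611.0, -27.6, -2.1]
orientation: [3.109, 0.447, 0.001]
ft_force: [-0.4, 0.3, -1.4]
width: 31.1
grasp_force: 30.0
```

Call:
servo_tool --plan '[[0.75,[0,0,-0.5],0],[0.75,[0,0,-1],0],[0.75,[0,0,-1],0]]'

```text
t: 25.42
ee_pos: [611.3, -27.7, -2.5]
orientation: [3.109, 0.447, 0.002]
ft_force: [-0.7, 0.4, 4.9]
width: 31.6
grasp_force: 30.0
```

Call:
servo_tool --plan '[[0.65,[0,0,0],0],[0.55,[0,0,0],0],[0.5,[0,0,0],0],[0.5,[0,0,0],0],[0.5,[0,0,0],0],[0.5,[0,0,15],0],[0.5,[0,0,40],0],[0.5,[0,0,70],0],[0.5,[0,0,80],0],[0.5,[-8,8,80],-4]]'

```text
t: 26.25
ee_pos: [606.6, -20.6, 80.7]
orientation: [3.122, 0.337, 0.013]
ft_force: [0.4, 0.5, -0.3]
width: 44.1
grasp_force: 0.0
```

Call:
servo_tool --plan '[[0.5,[-20,20,0],-6],[0.5,[-45,45,0],-12],[0.5,[-70,72,0],-18],[0.5,[-96,99,0],-24],[0.5,[-122,126,0],-30],[0.5,[-148,153,0],-36],[0.5,[-168,172,0],-36.6],[0.5,[-175.7,180,0],-36.6],[0.5,[-175.7,180,0],-36.6],[0.5,[-175.7,180,0],-36.6]]'

```text
t: 27.08
ee_pos: [427.9, 160.6, 76.9]
orientation: [-3.072, 0.656, -0.002]
ft_force: [0.3, -0.8, 0.2]
width: 43.9
grasp_force: 0.0
```

```bash
python3 - <<'E'
from seg import *
b=ctrl.get_image("side"); cv2.imwrite("pics/side9.png",b)
o=ctrl.get_obs();print(o["ee_pos"],o["width"],o["orientation"],o["qpos"][5])
m=brass(cv2.imread("pics/side0.png")); mm=np.zeros_like(m); mm[248:290,215:250]=m[248:290,215:250]
pts=cv2.findNonZero(mm)[:,0].astype(float); W=np.array([onz("side",*p,6)[:2] for p in pts])
c=W.mean(0); w,V=np.linalg.eigh(np.cov((W-c).T)); a=V[:,1]; a=a*np.sign(a[1]); s=(W-c)@a
print(len(W),c,a,s.min(),s.max())
for lo in np.arange(s.min(),s.max(),10):
    k=(s>=lo)&(s<lo+10); print(round(lo,1),k.sum(),W[k].mean(0).round(1))
x0,y0=190,195
v=cv2.resize(b[y0:y0+105,x0:x0+140],(800,600),interpolation=cv2.INTER_CUBIC)
for z in(6,):
  for q in((427,160.3),(427+36.5,160.3-16.4),(427-36.5,160.3+16.4)):
    p=(proj("side",[*q,z])-[x0,y0])*800/140; cv2.circle(v,(int(p[0]),int(p[1])),4,(255,0,255),-1)
cv2.imwrite("pics/c10.png",v)
E
```

```text
[428.44518757 160.25344877  76.87349378] 43.89328502857203 [-3.07118202e+00  6.57957039e-01 -2.45196510e-03] 2.3251739005047516
303 [434.12802718 158.31793799] [-0.91417625  0.4053169 ] -34.54661736429509 48.25025425422168
-34.5 48 [460.6 145.5]
-24.5 60 [452.  151.5]
-14.5 53 [443.9 154.4]
-4.5 26 [433.6 158.1]
5.5 26 [424.4 161.8]
15.5 29 [415.5 166.6]
25.5 26 [406.  170.3]
35.5 30 [397.1 174.7]
45.5 5 [392.5 179.8]
```

View pics/c10.png

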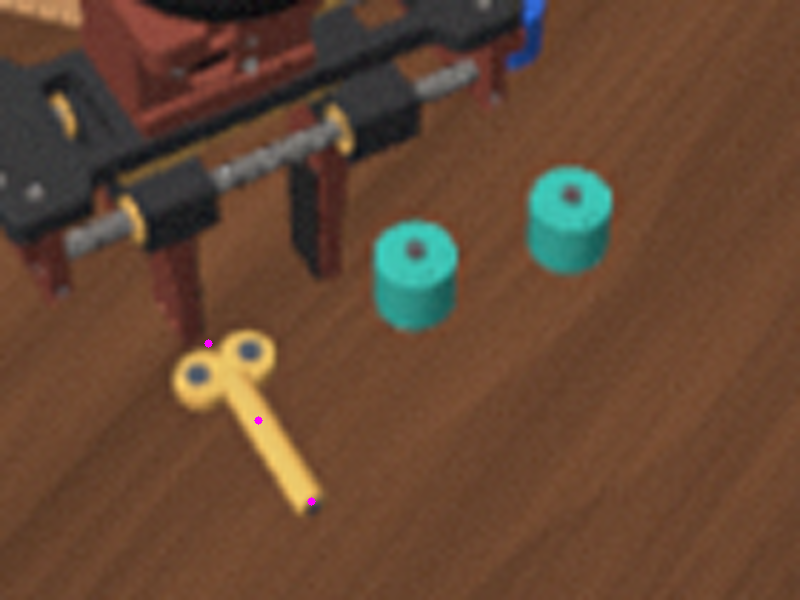

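The key's stem is centred at (258,420) in the crop, where my estimate is marked, and the gripper closes across it. Descend and grip.

Call:
servo_tool --plan '[[0.5,[0,0,-30],0],[0.5,[0,0,-55],0],[0.5,[0,0,-70],0],[0.5,[0,0,-79],0],[0.5,[0,0,-84],0],[0.5,[0,0,-86.5],0],[0.5,[0,0,-88],0],[0.5,[0,0,-88],0]]'

```text
t: 27.8
ee_pos: [427.8, 160.3, -11.0]
orientation: [-3.071, 0.66, -0.002]
ft_force: [-0.1, 0.4, 0.2]
width: 43.7
grasp_force: 0.0
```

Call:
servo_tool --plan '[[0.65,[0,0,0],0],[0.8,[0,0,0],0],[0.9,[0,0,0],0],[0.95,[0,0,0],0],[0.95,[0,0,0],0],[0.95,[0,0,0],0],[0.95,[0,0,0],0],[0.95,[0,0,0],0]]'

```text
t: 28.47
ee_pos: [427.2, 160.5, -11.2]
orientation: [-3.071, 0.659, -0.001]
ft_force: [-0.9, 0.5, 6.0]
width: 11.3
grasp_force: 30.4
```

Call:
servo_tool --plan '[[0.95,[0,0,5],0],[0.95,[0,0,20],0],[0.95,[0,0,45],0],[0.95,[0,0,60],0],[0.95,[0,0,60],0]]'

```text
t: 28.88
ee_pos: [428.6, 160.9, 50.9]
orientation: [-3.069, 0.659, -0.006]
ft_force: [0.4, 0.3, -0.9]
width: 11.4
grasp_force: 30.0
```

Call:
servo_tool --plan '[[0.95,[5,15,0],4],[0.95,[12,42,0],10],[0.95,[20,70,0],17],[0.95,[28,98,0],24],[0.95,[36,127,0],31],[0.95,[44,155,0],38],[0.95,[52,183,0],45],[0.95,[59,207,0],52],[0.95,[63,222,0],58],[0.95,[63.5,227,0],59.8]]'

```text
t: 29.72
ee_pos: [491.0, 389.9, 47.5]
orientation: [-2.988, -0.97, -0.001]
ft_force: [-0.2, -0.7, -0.7]
width: 11.1
grasp_force: 30.0
```

Call:
servo_tool --plan '[[0.95,[0,0,0],0],[0.95,[0,0,0],0],[0.95,[0,0,0],0]]'

```text
t: 29.97
ee_pos: [489.8, 386.4, 47.7]
orientation: [2.991, 0.957, -0.003]
ft_force: [0.0, -0.4, -0.8]
width: 11.0
grasp_force: 30.0
```

```bash
python3 - <<'E'
from seg import *
b=ctrl.get_image("side"); a=ctrl.get_image("top"); cv2.imwrite("pics/side10.png",b)
o=ctrl.get_obs();print(o["ee_pos"],o["width"],o["orientation"])
def R(a): a=np.radians(a); return np.array([[np.cos(a),-np.sin(a)],[np.sin(a),np.cos(a)]])
x0,y0=70,250
v=cv2.resize(b[y0:y0+134,x0:x0+160],(716,600),interpolation=cv2.INTER_CUBIC); k=716/160
for sx,sy,z,col in((69,39,14,(255,0,255)),(65,35,4,(0,255,0))):
  for t in np.linspace(-1,1,15):
    for q in((t*sx,sy),(t*sx,-sy),(sx,t*sy),(-sx,t*sy)):
      p=(proj("side",[*(np.array([490.5,387.4])+R(35.6)@np.array(q)),z])-[x0,y0])*k; cv2.circle(v,(int(p[0]),int(p[1])),2,col,-1)
cv2.imwrite("pics/c11.png",v)
E
```

```text
[490.18426847 386.44469554  48.10513623] 11.164807246598873 [ 2.99176644e+00  9.57373933e-01 -1.51156978e-03]
```

View pics/c11.png

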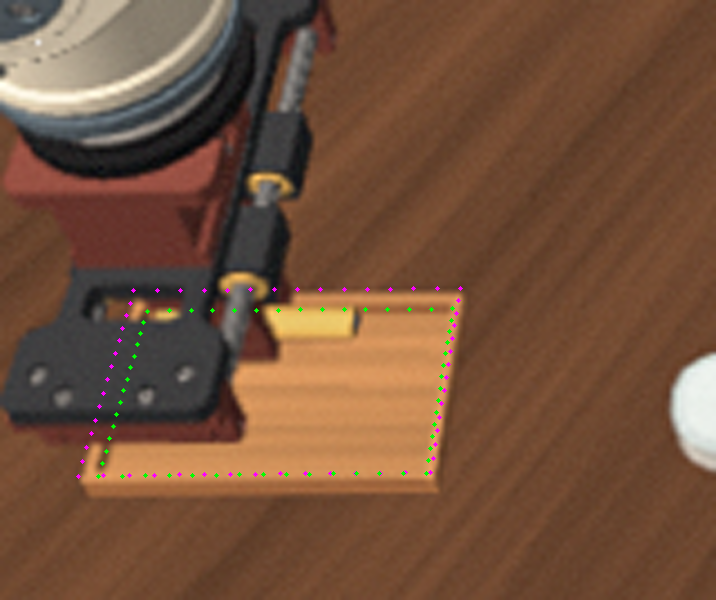

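The key hangs level and parallel to the tray, and the tray outline fits. Lower it.

Call:
servo_tool --plan '[[0.95,[0,0,-15],0],[0.95,[0,0,-30],0],[0.95,[0,0,-42],0],[0.95,[0,0,-49],0],[0.95,[0,0,-53],0],[0.95,[0,0,-55],0],[0.95,[0,0,-55.7],0],[0.95,[0,0,-55.7],0],[0.95,[0,0,-55.7],0]]'

```text
t: 30.82
ee_pos: [490.9, 387.7, -6.7]
orientation: [-2.991, -0.96, -0.002]
ft_force: [-0.2, -0.8, -0.2]
width: 11.2
grasp_force: 30.0
```

Call:
servo_tool --plan '[[0.95,[0,0,-0.4],0],[0.95,[0,0,-0.8],0],[0.95,[0,0,-0.8],0]]'

```text
t: 31.07
ee_pos: [490.9, 387.7, -7.2]
orientation: [-2.991, -0.96, -0.002]
ft_force: [-1.2, -1.0, 3.8]
width: 11.0
grasp_force: 32.1
```

Contact (3.8 N). Release, lift and move aside for a check.

Call:
servo_tool --plan '[[0.85,[0,0,0],0],[0.75,[0,0,0],0],[0.65,[0,0,0],0],[0.6,[0,0,0],0],[0.6,[0,0,0],0],[0.6,[0,0,15],0],[0.6,[0,0,45],0],[0.6,[0,0,80],0],[0.6,[0,0,115],0],[0.6,[0,0,150],0]]'

```text
t: 31.9
ee_pos: [490.2, 387.2, 144.3]
orientation: [2.991, 0.96, -0.0]
ft_force: [-0.5, 0.3, 0.8]
width: 35.4
grasp_force: 0.0
```

Call:
servo_tool --plan '[[0.6,[-20,20,20],0],[0.6,[-50,45,40],0],[0.6,[-80,70,60],0],[0.6,[-110,95,80],0],[0.6,[-140,120,90],0],[0.6,[-170,140,90],0],[0.6,[-190,150,90],0],[0.6,[-190,150,90],0],[0.6,[-190,150,90],0]]'

```text
t: 32.65
ee_pos: [299.4, 537.7, 232.8]
orientation: [-2.99, -0.964, -0.001]
ft_force: [0.7, -0.3, -0.2]
width: 35.0
grasp_force: 0.0
```

```bash
python3 - <<'E'
from seg import *
b=ctrl.get_image("side"); a=ctrl.get_image("top")
o=ctrl.get_obs();print(o["t"],o["ee_pos"],o["width"])
f=lambda im,x0,y0,w,h,W,H:cv2.resize(im[y0:y0+h,x0:x0+w],(W,H),interpolation=cv2.INTER_CUBIC)
cv2.imwrite("pics/c12.png",np.vstack([f(a,70,120,400,150,800,300),f(b,40,80,400,260,462,300) if 0 else np.hstack([f(a,90,175,80,60,400,300),f(a,230,125,80,60,400,300)])]))
cv2.imwrite("pics/c13.png",cv2.resize(b,(800,600)))
E
```

```text
32.75 [301.06973507 536.83793539 232.30210815] 35.10081139564258
```

View pics/c12.png

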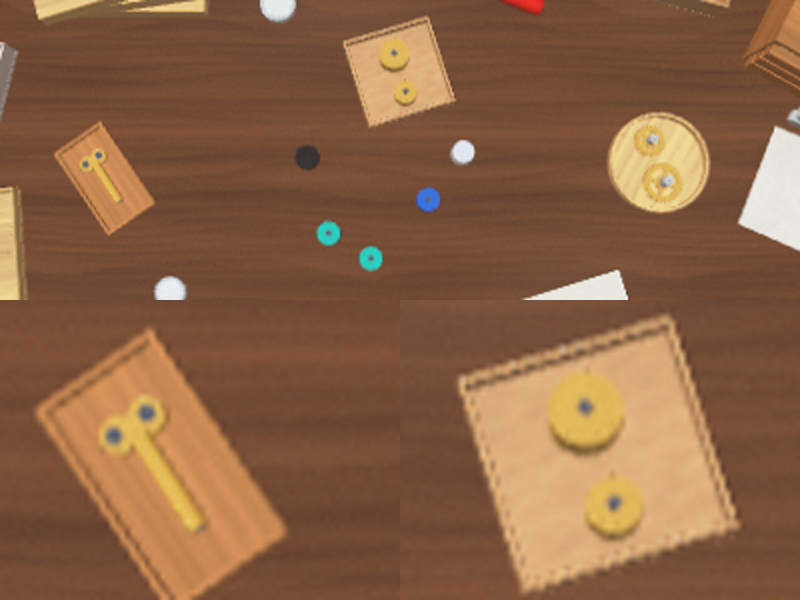

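The check view shows the key flat in the tray, both barrels standing in the box, both wheels in the tub, and the loupe and jar where they were. Handing in.

```bash
python3 -c "
from workcell import ctrl
print(ctrl.close_job())"
```

```text
the job is handed in; nothing more can be done
None
```

All five parts are sorted and the job was handed in at about 33 s: wheels in the tub, barrels in the box, key in the tray, with the loupe and jar left where they stood.

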